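# Snap the doming punch into the bench clip rack

### The arm

A 6-joint arm with a two-finger parallel gripper is mounted at the origin on the work surface. World frame = base frame: x ahead of the robot, y to its left, z up, the work surface at z = 0. Lengths are in m, angles in degrees, forces in N, time in s.
With the tool pointing down it reaches from about 0.35 to 0.875 m from the base axis. Payload 4.2 kg.
Tool frame: the origin (TCP) lies midway between the tips of the shut fingers; the grasp point (between the pads) lies 19 mm behind it; z points along the fingers, y is the direction in which the jaws open and shut (so a half turn about z gives the same grasp; the last joint's range is limited). The gripper opens to 87 mm and grips with 3 to 60 N. Pads are 19 mm wide; open, the fingers measure 117 mm over their backs; the gripper's body (75 mm by 190 mm) begins 51 mm behind the grasp point.
Start: joints at [91.077, 22.042, 0.453, 0, -68.411, -14.817], TCP at [0.148, 0.607, 0.195] pointing down, gripper open.
Joint ranges: [-179.83, 179.83], [-69.29, 118.12], [-61.27, 80.66], [-181.25, 117.63], [-171.15, -9.14], [-177.46, 177.46]. Speed limits (degrees/s): [159.86, 159.86, 180, 180, 180, 180].

### API

Orientations are given as a 3x3 rotation matrix whose columns are the frame's x, y, z axes.
In Python, from station import r gives the robot as it stands.
- The arm moves only by the tool carry_out, never from a script. Its argument "steps" is a list of rows, each a list of 2 entries, a list of its own where there are three numbers: the shift along the tool's x, y, z in cm, then the turn about the tool's z in degrees. In form: [[[x, y, z], twist], ...]. A call has 1 to 20 rows; each row is the pose to reach, as a shift and turn from the pose measured when the call began, along the tool's axes at that moment; what a row does not reach only later rows make up. A row lasts 1/10 s, in which the tool goes at most 50 mm and 8.59 degrees, less where a joint would pass 70% of its speed; a pose out of reach is approached as far as the arm can. A call with a gripper value outside its range is refused whole. "gripper" is the gripper's target within -1 to 1 (fully open at 1, half-way at 0, shut at -1), set as the call begins (left out, the last holds). The fingers move at their own pace and stop on an object; the grip force is fixed at half the most. Time passes only in rows, so rows that repeat a pose let the fingers close. It gives the time, the measured TCP pose, the force and the opening at its end, in the units of the state.
- r.sense(): the state, without advancing time (a new reading comes with each control period).
- r.capture(name): name is "scene" or "top"; returns the picture (480x640x3 uint8, red, green, blue); there is no depth.
- r.calibration(name): a dict with "camera_matrix" (3x3 intrinsics, pixels), "world_from_camera" (4x4, takes a point from camera to world coordinates). Camera axes: x right, y up, looking along -z (the intrinsics and any distortion apply to the point x, -y, -z); pixel columns grow to the right and rows downward; lengths in m; the calibration is good to about 2 mm. A picture is of the moment at which its call begins. calibration takes no time and is no camera call.
- r.finish_job(): hands the job in, once; it reports no verdict.
Trained networks look in the newest picture that a camera, given by its name, has taken for a name from the list of things; names that differ only in an ending like _2 or _b are one class to them, and where a whole thing is asked for, a point or a joint stands for the part that bears it (a point fixed in the world has none). Each returns a list of dicts, best first, with "confidence" (0 to 1); they miss things now and then, are a little off and sometimes report something else, mostly with a low value. They report only what shows in the picture. A call takes as long as a camera call.
- r.cut_out(camera, target): "pixels" (480x640 bool, what is visible of it).
- r.place_of(camera, target): "centre" ([x, y, z] in m, in world coordinates, good to about 4 mm: a listed point, or the origin of a listed thing).
The state is a dict: "time_s": time; "joints": joint angles; "joint_velocities": joint speeds; "effort": joint torques, N m; "tcp_pos": TCP position; "ee_rot": TCP orientation; "wrist_force": force on the tool from outside, world axes, zero at the start; "moment": the same for the moment, N m; "gripper_width": opening from 0.0 (shut) to 1.0 (fully open).
Only numpy, scipy, OpenCV 4.12 (cv2) and the standard library are available. Lean on these libraries where they do the work, as an engineer would, in place of code of your own. Each camera call takes 0.05 s, during which the arm holds its last target. There are 200 camera calls.

### The job

Take the ball-ended doming punch from the notched wooden rest and put it away in the spring-clip rack: lay its shaft over the two clips, about centred between them, and press it straight down until it snaps home in both clips. Stop pushing once it has snapped in, let go, and leave the other two punches lying in the rest.

Things in the scene. Friction and masses are not known exactly. Their poses are not given: they have to be found in the camera images.
- ball_punch_mid (a point): Doming punch to put away: round steel shaft 16 mm thick with a 26 mm steel ball at one end, 0.3 kg. Point on the shaft's axis, 80 mm from its plain end and from the ball's centre: grip here across the shaft. x axis along the shaft to the ball. It lies level in the wooden rest, 42 mm above the table, across two walls 46 mm high with 72 mm free between them, down to a base 10 mm thick.
- plain_punch_mid (a point): Bystander: plain straight steel punch, 16 mm thick, 170 mm long, flat at both ends. Point on its axis midway between the walls of the rest, x axis along the shaft. The three punches lie side by side 72 mm apart; which notch of the rest holds which one varies.
- point_punch_mid (a point): Bystander: steel punch 16 mm thick, 172 mm long, with a conical point at one end, in another notch of the rest. Point on its axis midway between the walls of the rest, x axis along the shaft towards the tip.
- rack_seat (a point): Rack: base 130 x 70 x 12 mm, two steel clips 90 mm apart along x (76 mm free between). Point: where the shaft's mid lies when home, 45 mm above the table; x along the shaft, ball at either end. Sprung lips 6 mm above it, 12 mm apart, 40 mm wide mouth to 19 mm above it. They resist with 8 to 15 N from 12 to 5 mm above it, then let go; under it rubber pads give 5 mm at 3 to 8 N, then are hard.

How it is judged:
By the outcome, as a careful person would: the job done as asked, in the order asked, and still so for the second after the job is handed in, with the robot touching nothing.
It also fails if it takes over 38 s, if anything falls off the work surface, if the arm or the gripper's body presses on something with over 40 N, if the wrist force passes 120 N, or if a joint passes its speed limit or range.

## Working session

There is one attempt and no reset: what is moved stays moved. The work goes in short steps, Python scripts to look and compute and a tool call to move; the robot and the scene stay as the last step left them, time stands still between calls to the robot, and variables do not carry over. Pictures are saved under pics/ and viewed, about 8 in all and at most 12, crops included, and the job is handed in when it is done.

Besides the shell and the picture viewer there is one more tool, called after "Emit:" as name(argument=value, ...) on one line, values as JSON. carry_out: Moves the arm, as the interface text tells. Its arguments: {"type":"object","properties":{"steps":{"type":"array","items":{"type":"array"}},"gripper":{"type":"number"}},"required":["steps"]}

```bash
mkdir -p pics; python3 - <<'E'
from station import r
import cv2,numpy as np
s=r.sense();print(s['tcp_pos'],np.round(s['ee_rot'],3).tolist(),s['time_s'])
for c in ("scene","top"):
    im=r.capture(c);cv2.imwrite(f"pics/{c}1.png",im[:,:,::-1])
    k=r.calibration(c);print(c,np.round(k['camera_matrix'],1).tolist(),np.round(k['world_from_camera'],3).tolist(),[x for x in k if x not in('camera_matrix','world_from_camera')])
    for t in("ball_punch_mid","plain_punch_mid","point_punch_mid","rack_seat"):
        print(c,t,[(np.round(d['centre'],4).tolist(),round(d['confidence'],2)) for d in r.place_of(c,t)])
E
```

```text
[0.14827372 0.60647031 0.19385464] [[0.971, -0.238, -0.0], [-0.238, -0.971, -0.002], [0.0, 0.002, -1.0]] 0.0
scene [[603.2, 0.0, 320.4], [0.0, 603.2, 240.8], [0.0, 0.0, 1.0]] [[-0.707, -0.444, 0.551, 1.107], [0.708, -0.443, 0.55, 0.526], [-0.0, 0.778, 0.628, 0.708], [0.0, 0.0, 0.0, 1.0]] []
scene ball_punch_mid [([0.6145, -0.162, 0.0438], 0.7)]
scene plain_punch_mid [([0.5743, -0.3015, 0.0417], 0.59)]
scene point_punch_mid [([0.5961, -0.2337, 0.0424], 0.7)]
scene rack_seat [([0.58, 0.2159, 0.0477], 0.76), ([0.5783, -0.3027, 0.042], 0.34)]
top [[545.8, 0.0, 312.4], [0.0, 545.8, 242.6], [0.0, 0.0, 1.0]] [[-0.015, 0.992, -0.129, 0.448], [-1.0, -0.015, 0.004, -0.015], [0.002, 0.129, 0.992, 1.039], [0.0, 0.0, 0.0, 1.0]] []
top ball_punch_mid [([0.6135, -0.1598, 0.0409], 0.64)]
top plain_punch_mid [([0.5755, -0.3001, 0.0386], 0.72)]
top point_punch_mid [([0.5978, -0.2275, 0.0435], 0.9)]
top rack_seat [([0.5816, 0.2151, 0.0431], 0.8)]
```

View pics/top1.png

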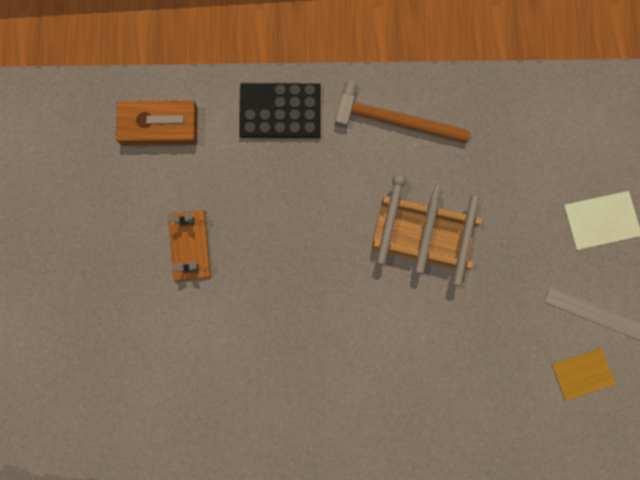

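View pics/scene1.png

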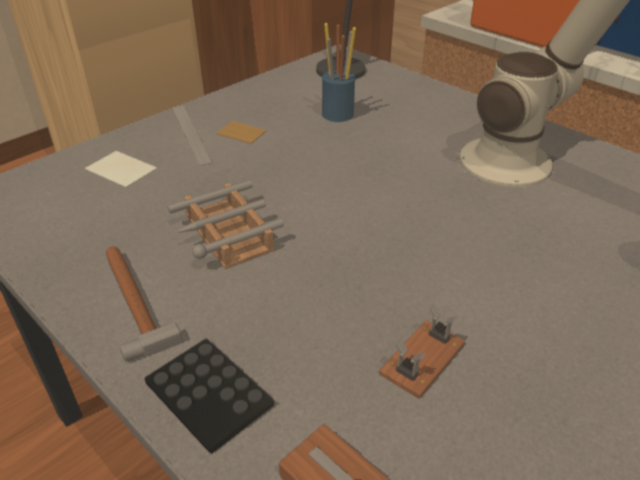

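The top view shows the ball punch with its ball at about (399,181) and plain end at (382,262). It is the leftmost punch in the rest. The rack is at about (189,245), with clips at about (184,221) and (188,268). Both cameras' network positions agree. Next I'll get the axes.

```bash
cat > h.py <<'E'
from station import r
import cv2,numpy as np
def ray(c,u,v,z):
    k=r.calibration(c);K=np.array(k['camera_matrix']);T=np.array(k['world_from_camera'])
    d=np.linalg.inv(K)@[u,v,1];d=T[:3,:3]@[d[0],-d[1],-d[2]];o=T[:3,3]
    return o+d*(z-o[2])/d[2]
def proj(c,p):
    k=r.calibration(c);K=np.array(k['camera_matrix']);T=np.array(k['world_from_camera'])
    q=T[:3,:3].T@(np.array(p)-T[:3,3]);q=K@[q[0],-q[1],-q[2]];return q[:2]/q[2]
def axis(c,m,z):
    ys,xs=np.nonzero(m);P=np.array([ray(c,u,v,z)[:2] for u,v in zip(xs,ys)])
    l=cv2.fitLine(P.astype(np.float32),cv2.DIST_HUBER,0,.001,.001).ravel()
    t=(P-l[2:])@l[:2];return l,np.degrees(np.arctan2(l[1],l[0])),l[2:]+np.outer([t.min(),t.max()],l[:2])
E
python3 - <<'E'
from h import *
for c in("scene","top"):
    im=r.capture(c)
    for t in("ball_punch_mid","point_punch_mid","plain_punch_mid"):
        d=r.cut_out(c,t)
        if d:
            l,a,e=axis(c,d[0]['pixels'],.044);print(c,t,round(d[0]['confidence'],2),d[0]['pixels'].sum(),a.round(2),e.round(4).tolist())
    d=r.cut_out(c,"rack_seat")
    if d:
        m=d[0]['pixels'];ys,xs=np.nonzero(m);print(c,'rack',m.sum(),cv2.minAreaRect(np.array([ray(c,u,v,.012)[:2] for u,v in zip(xs,ys)],np.float32)))
a=r.capture("top")[195:295,150:230];b=r.capture("scene")[300:400,370:480]
out=np.hstack([cv2.resize(a,(400,500),interpolation=2),cv2.resize(b,(400,364),interpolation=2) if 0 else cv2.resize(b[:,15:95],(400,500),interpolation=2)])
cv2.imwrite("pics/rack.png",out[:,:,::-1])
E
```

```text
scene ball_punch_mid 0.69 765 -13.73 [[0.5336, -0.1453], [0.7025, -0.1866]]
scene point_punch_mid 0.63 625 -13.87 [[0.5155, -0.2151], [0.679, -0.2555]]
scene plain_punch_mid 0.62 634 -13.57 [[0.4906, -0.284], [0.6611, -0.3252]]Traceback (most recent call last):
  File "<stdin>", line 10, in <module>
  File "h.py", line 4, in ray
    k=r.calibration(c);K=np.array(k['camera_matrix']);T=np.array(k['world_from_camera'])
ValueError: time passes only in moves, steps and waits
```

```bash
cat > h.py <<'E'
from station import r
import cv2,numpy as np
CAL={c:(np.array(k['camera_matrix']),np.array(k['world_from_camera'])) for c in("scene","top") for k in[r.calibration(c)]}
def ray(c,u,v,z):
    K,T=CAL[c]
    d=np.linalg.inv(K)@[u,v,1];d=T[:3,:3]@[d[0],-d[1],-d[2]];o=T[:3,3]
    return o+d*(z-o[2])/d[2]
def proj(c,p):
    K,T=CAL[c]
    q=T[:3,:3].T@(np.array(p)-T[:3,3]);q=K@[q[0],-q[1],-q[2]];return q[:2]/q[2]
def axis(c,m,z):
    ys,xs=np.nonzero(m);P=np.array([ray(c,u,v,z)[:2] for u,v in zip(xs,ys)])
    l=cv2.fitLine(P.astype(np.float32),cv2.DIST_HUBER,0,.001,.001).ravel()
    t=(P-l[2:])@l[:2];return l,np.degrees(np.arctan2(l[1],l[0])),l[2:]+np.outer([t.min(),t.max()],l[:2])
E
python3 - <<'E'
from h import *
for c in("scene","top"):
    im=r.capture(c)
    for t in("ball_punch_mid","point_punch_mid","plain_punch_mid"):
        if c=="scene":continue
        d=r.cut_out(c,t)
        if d:
            l,a,e=axis(c,d[0]['pixels'],.044);print(c,t,round(d[0]['confidence'],2),d[0]['pixels'].sum(),a.round(2),e.round(4).tolist())
    d=r.cut_out(c,"rack_seat")
    if d:
        m=d[0]['pixels'];ys,xs=np.nonzero(m);print(c,'rack',m.sum(),cv2.minAreaRect(np.array([ray(c,u,v,.012)[:2] for u,v in zip(xs,ys)],np.float32)))
a=r.capture("top")[195:295,150:230];b=r.capture("scene")[300:400,385:465]
out=np.hstack([cv2.resize(x,(400,500),interpolation=2) for x in(a,b)])
cv2.imwrite("pics/rack.png",out[:,:,::-1])
print(r.sense()['time_s'])
E
```

```text
scene rack 3745 ((0.5652068853378296, 0.2107822448015213), (0.1722150444984436, 0.08171666413545609), 6.2065534591674805)
top ball_punch_mid 0.83 720 -13.9 [[0.5403, -0.1446], [0.7054, -0.1854]]
top point_punch_mid 0.8 758 -13.95 [[0.5193, -0.2129], [0.6844, -0.2539]]
top plain_punch_mid 0.73 811 -13.92 [[0.4955, -0.2812], [0.6623, -0.3225]]
top rack 2511 ((0.5808236598968506, 0.2136475145816803), (0.13212145864963531, 0.07158588618040085), 4.531611919403076)
1.2
```

View pics/rack.png

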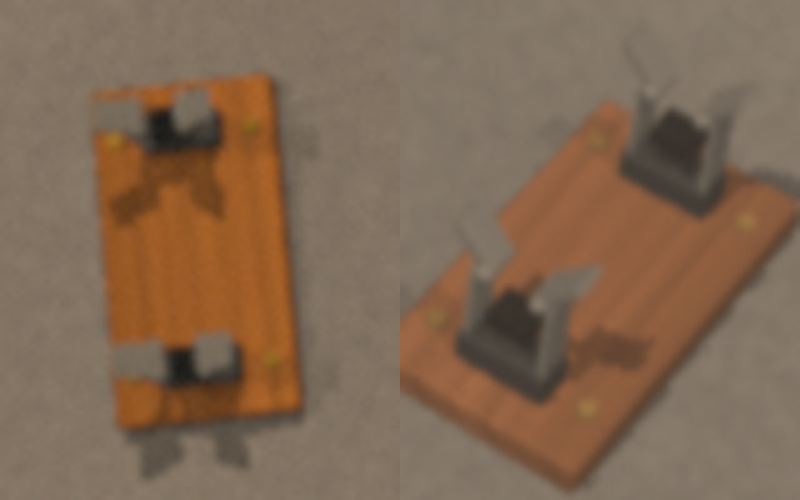

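The crop shows the two clips with their lip gaps centred at top-camera pixels of about (181.4,216) and (185.4,266). The rack's long axis is about +4.5° from world x. The punch lies at -13.9°, which the tool already matches.

```bash
python3 - <<'E'
from h import *
a=ray("top",181.4,216.2,.051);b=ray("top",185.4,266.4,.051);print(a,b,(a+b)/2,np.linalg.norm(a-b),np.degrees(np.arctan2(*(a-b)[1::-1])))
s=r.sense();R=np.array(s['ee_rot'])
for p in([.6155,-.1625,.12],[.6155,-.1625,.023]):print((R.T@(np.array(p)-s['tcp_pos'])*100).round(2))
E
```

```text
[0.62906146 0.2203329  0.051     ] [0.5364754  0.21159465 0.051     ] [0.58276843 0.21596378 0.051     ] 0.09299750248571623 5.391590643350988
[63.65 63.66  7.5 ]
[63.65 63.66 17.2 ]
```

Emit:
carry_out(gripper=0, steps=[[[3,3,0],0],[[6.5,6.5,0],0],[[10,10,0],0],[[13.5,13.5,0],0],[[17,17,0],0],[[20.5,20.5,0],0],[[24,24,0],0],[[27.5,27.5,0],0],[[31,31,0],0],[[34.5,34.5,0],0],[[38,38,0],0],[[41.5,41.5,0],0],[[45,45,0],0],[[48.5,48.5,0],0],[[52,52,0.5],0],[[55.5,55.5,2],0],[[59,59,4],0],[[62,62,6],0],[[63.65,63.66,7.5],0],[[63.65,63.66,7.5],0]])

```text
time_s: 3.2
tcp_pos: [0.6147, -0.1652, 0.116]
ee_rot: [[0.97, -0.242, -0.006], [-0.242, -0.97, 0.0], [-0.006, 0.001, -1.0]]
wrist_force: [-0.0, 0.7, -0.6]
gripper_width: 0.501
```

```bash
python3 - <<'E'
from h import *
a=r.capture("top")[160:300,340:500];b=r.capture("scene")[150:290,160:320]
out=np.hstack([cv2.resize(x,(400,350),interpolation=2) for x in(a,b)])
cv2.imwrite("pics/g1.png",out[:,:,::-1])
s=r.sense();R=np.array(s['ee_rot']);print(s['time_s'],s['tcp_pos'],R.round(4).tolist(),s['gripper_width'],s['wrist_force'],s['joints'])
print((R.T@(np.array([.6155,-.1625,.023])-s['tcp_pos'])*100).round(2))
E
```

```text
3.3 [ 0.61516531 -0.16293611  0.11917884] [[0.9711, -0.2386, -0.0016], [-0.2386, -0.9711, -0.0], [-0.0016, 0.0004, -1.0]] 0.5001615962299247 [ 0.20513836 -0.25605794  0.64084052] [-2.91450494e-01  2.65306498e+01 -3.76394839e+00  9.53903096e-04
 -5.97985383e+01  7.64878250e+01]
[ 0.04 -0.05  9.62]
```

View pics/g1.png

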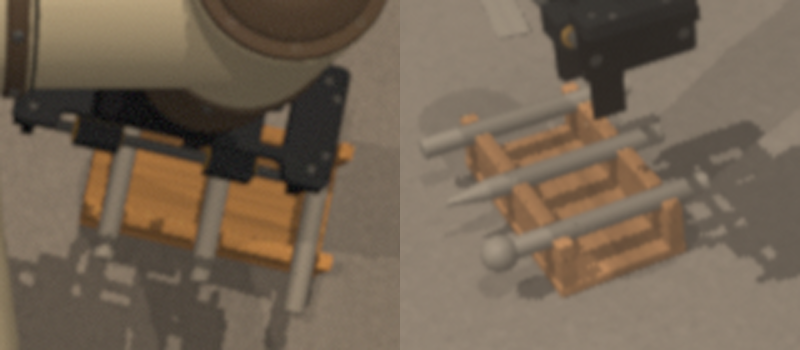

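The gripper straddles the ball punch: the offset in the top view fits the parallax of the gripper body, and the scene view shows the fingers over the shaft. I'll descend, then close.

Emit:
carry_out(gripper=0, steps=[[[0,0,2],0],[[0,0,4],0],[[0,0,6],0],[[0,0,7.5],0],[[0,0,8.5],0],[[0,0,9.2],0],[[0,0,9.6],0],[[0,0,9.6],0],[[0,0,9.6],0]])

```text
time_s: 4.2
tcp_pos: [0.6156, -0.1629, 0.024]
ee_rot: [[0.971, -0.238, -0.0], [-0.238, -0.971, -0.0], [-0.0, 0.0, -1.0]]
wrist_force: [0.2, 0.5, -0.2]
gripper_width: 0.501
```

Emit:
carry_out(gripper=-1, steps=[[[0,0,0],0],[[0,0,0],0],[[0,0,0],0],[[0,0,0],0],[[0,0,0],0],[[0,0,0],0],[[0,0,0],0],[[0,0,0],0]])

```text
time_s: 5.0
tcp_pos: [0.6155, -0.1629, 0.0239]
ee_rot: [[0.971, -0.238, -0.0], [-0.238, -0.971, -0.0], [-0.0, 0.0, -1.0]]
wrist_force: [0.8, 0.0, 0.5]
gripper_width: 0.01
```

The opening is 0.01 where a held shaft would give about 0.18, so the punch isn't between the fingers. I'll look.

```bash
python3 - <<'E'
from h import *
a=r.capture("top")[160:300,340:500];b=r.capture("scene")[150:290,160:320]
out=np.hstack([cv2.resize(x,(400,350),interpolation=2) for x in(a,b)])
cv2.imwrite("pics/g2.png",out[:,:,::-1])
s=r.sense();print(s['time_s'],s['gripper_width'],proj("scene",s['tcp_pos']),proj("top",s['tcp_pos']))
for t in("ball_punch_mid","point_punch_mid","plain_punch_mid"):
    print(t,[(np.round(d['centre'],4).tolist(),round(d['confidence'],2)) for d in r.place_of("scene",t)])
E
```

```text
5.1 0.004428422872103811 [242.02480431 245.56531454] [388.11838638 222.89457183]
ball_punch_mid [([0.6138, -0.162, 0.0414], 0.85)]
point_punch_mid [([0.5951, -0.2321, 0.0445], 0.63)]
plain_punch_mid [([0.575, -0.3033, 0.0414], 0.65)]
```

View pics/g2.png

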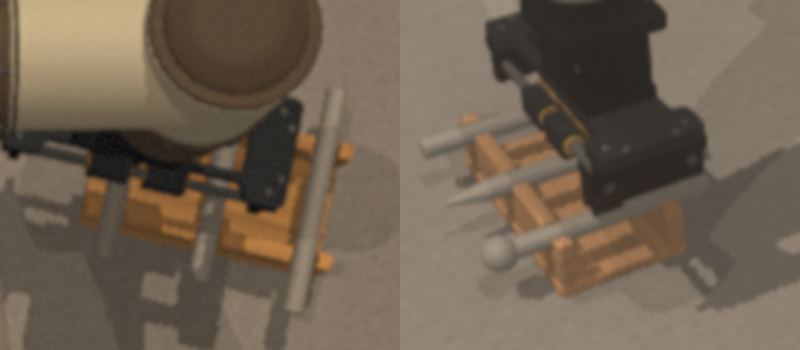

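Emit:
carry_out(steps=[[[0,0,-1],0],[[0,0,-2],0],[[0,0,-3],0],[[0,0,-4],0],[[0,0,-5],0],[[0,0,-6],0],[[0,0,-7],0],[[0,0,-7],0],[[0,0,-7],0]])

```text
time_s: 6.15
tcp_pos: [0.6155, -0.1628, 0.0941]
ee_rot: [[0.971, -0.238, -0.0], [-0.238, -0.971, -0.0], [-0.0, 0.0, -1.0]]
wrist_force: [-0.4, 0.5, 0.2]
gripper_width: 0.006
```

```bash
python3 - <<'E'
from h import *
a=r.capture("top")[150:290,340:500];b=r.capture("scene")[130:270,160:320]
out=np.hstack([cv2.resize(x,(400,350),interpolation=2) for x in(a,b)])
cv2.imwrite("pics/g3.png",out[:,:,::-1])
s=r.sense();print(s['time_s'],s['gripper_width'],s['wrist_force'],s['tcp_pos'],proj("scene",s['tcp_pos']),proj("top",s['tcp_pos']))
E
```

```text
6.25 0.005341837385780167 [ 0.2877124  -0.20917268 -0.79737422] [ 0.61507105 -0.16283512  0.09326626] [238.97040267 214.21176004] [393.59306179 216.65683268]
```

View pics/g3.png

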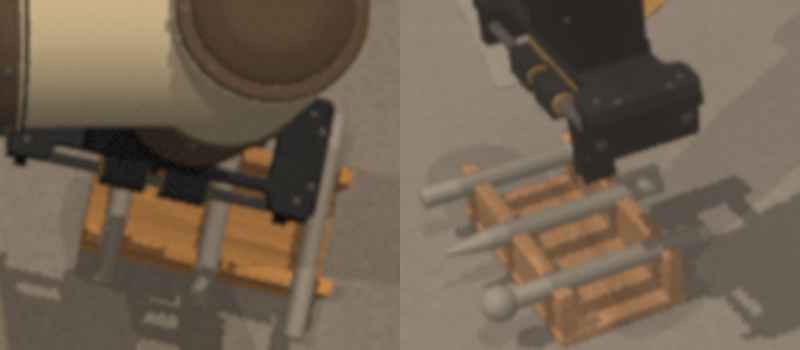

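In the scene view the shut fingertips appear at about (238,203), but the reported TCP projects to (239,214). The real tips are therefore about 25–30 mm higher than reported, and the fingers shut above the shaft without touching it. The lateral match is good. I'll reopen and go lower in small steps, watching the force.

Emit:
carry_out(gripper=0, steps=[[[0,0,0],0],[[0,0,0],0],[[0,0,0],0],[[0,0,0],0],[[0,0,2],0],[[0,0,4],0],[[0,0,6],0],[[0,0,7],0],[[0,0,7.4],0],[[0,0,7.8],0],[[0,0,7.8],0]])

```text
time_s: 7.35
tcp_pos: [0.6152, -0.1629, 0.0155]
ee_rot: [[0.971, -0.238, -0.001], [-0.238, -0.971, -0.0], [-0.001, 0.0, -1.0]]
wrist_force: [0.1, -0.1, 0.0]
gripper_width: 0.502
```

Emit:
carry_out(steps=[[[0,0,0.3],0],[[0,0,0.6],0],[[0,0,0.8],0],[[0,0,0.8],0]])

```text
time_s: 7.75
tcp_pos: [0.615, -0.1628, 0.0073]
ee_rot: [[0.971, -0.238, -0.002], [-0.238, -0.971, 0.0], [-0.002, 0.0, -1.0]]
wrist_force: [0.5, -0.4, 0.5]
gripper_width: 0.503
```

Reported z is 0.007, below the 10 mm base, with no contact. That confirms a z offset. I'll look once from close.

```bash
python3 - <<'E'
from h import *
b=r.capture("scene")[190:280,180:300]
out=cv2.resize(b,(800,600),interpolation=2)
cv2.imwrite("pics/g4.png",out[:,:,::-1])
s=r.sense();p=np.array(s['tcp_pos']);y=np.array(s['ee_rot'])[:,1]
for dz in(0,.02,.03):
  for k in(-1,1):print(dz,k,(proj("scene",p+[0,0,dz]+k*.022*y)-[180,190])*6.667)
E
```

```text
0 -1 [455.492932   462.00120879]
0 1 [385.11353644 372.71676824]
0.02 -1 [449.80108342 404.5350686 ]
0.02 1 [378.76502925 315.76473115]
0.03 -1 [446.90442079 375.28973317]
0.03 1 [375.53570981 286.79472051]
```

View pics/g4.png

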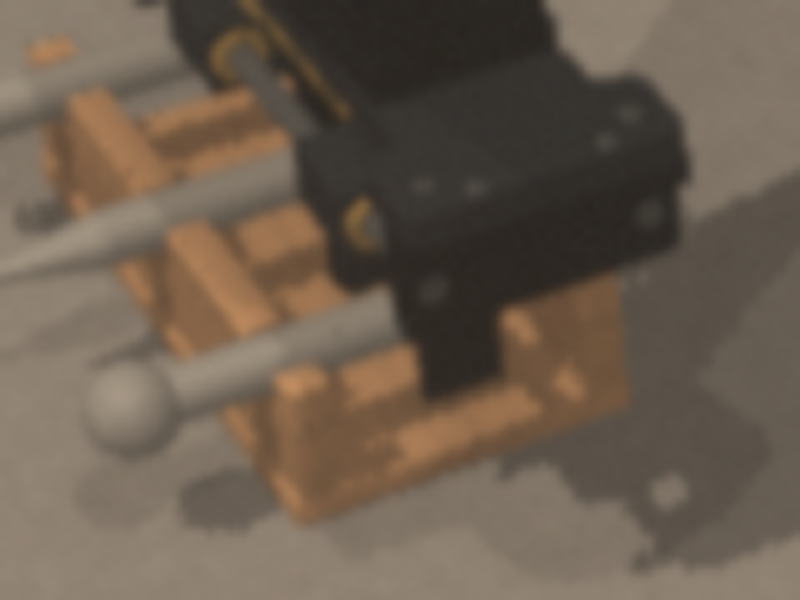

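In the close view the near finger hangs in front of the shaft, with its tip at about (462,393) in the crop. The tip height is therefore about 0.038 m, an offset of about 30 mm. I need about 14 mm more descent.

Emit:
carry_out(steps=[[[0,0,0.3],0],[[0,0,0.6],0],[[0,0,0.9],0],[[0,0,1.2],0],[[0,0,1.4],0],[[0,0,1.4],0]])

```text
time_s: 8.4
tcp_pos: [0.6148, -0.1628, -0.007]
ee_rot: [[0.971, -0.238, -0.002], [-0.238, -0.971, -0.0], [-0.002, 0.001, -1.0]]
wrist_force: [-0.4, -0.2, 0.7]
gripper_width: 0.501
```

Emit:
carry_out(gripper=-1, steps=[[[0,0,0],0],[[0,0,0],0],[[0,0,0],0],[[0,0,0],0],[[0,0,0],0],[[0,0,0],0]])

```text
time_s: 9.0
tcp_pos: [0.6149, -0.1628, -0.007]
ee_rot: [[0.971, -0.238, -0.002], [-0.238, -0.971, 0.0], [-0.002, 0.0, -1.0]]
wrist_force: [-0.1, 0.5, 0.4]
gripper_width: 0.167
```

It's gripped: width 0.167, about 15 mm. The shaft at 42 mm corresponds to reported z = -0.007. Lifting.

Emit:
carry_out(steps=[[[0,0,-0.5],0],[[0,0,-1.5],0],[[0,0,-3],0],[[0,0,-5],0],[[0,0,-7],0],[[0,0,-9],0],[[0,0,-10.5],0],[[0,0,-11],0],[[0,0,-11],0]])

```text
time_s: 9.9
tcp_pos: [0.6154, -0.1628, 0.104]
ee_rot: [[0.971, -0.239, -0.0], [-0.239, -0.971, 0.0], [-0.0, -0.0, -1.0]]
wrist_force: [-0.9, 0.7, -2.4]
gripper_width: 0.167
```

```bash
python3 - <<'E'
from h import *
s=r.sense();p=np.array(s['tcp_pos']);R=np.array(s['ee_rot']);print(s['time_s'],p,s['gripper_width'],s['wrist_force'],s['joints'])
for c in("scene","top"):
    im=r.capture(c)
    print([(np.round(d['centre'],4).tolist(),round(d['confidence'],2)) for d in r.place_of(c,"ball_punch_mid")])
th=np.radians(4.6)
print((R.T@(np.array([.5815,.2155,p[2]])-p)*100).round(2), np.degrees(np.arctan2(R[1,0],R[0,0])))
E
```

```text
9.9 [ 0.61536691 -0.16275555  0.10398304] 0.1674842709053951 [-0.89222901  0.71827503 -2.43072172] [-2.80816119e-01  2.73072482e+01 -4.84541053e+00 -1.26404066e-02
 -5.78625279e+01  7.64882995e+01]
[([0.6141, -0.1652, 0.1531], 0.58)]
[([0.6114, -0.1646, 0.1483], 0.69)]
[-1.231e+01 -3.593e+01  1.000e-02] -13.799241106927736
```

Emit:
carry_out(steps=[[[-0.5,-1.5,0],0],[[-1.3,-4,0],-1],[[-2.4,-7,0],-3],[[-3.4,-10,0],-5],[[-4.5,-13,0],-7],[[-5.5,-16,0],-9],[[-6.5,-19,0],-11],[[-7.5,-22,0],-13],[[-8.6,-25,0],-15],[[-9.6,-28,0],-17],[[-10.6,-31,0],-18.4],[[-11.6,-34,0],-18.4],[[-12.1,-35.3,0],-18.4],[[-12.3,-35.9,0],-18.4],[[-12.3,-35.9,0],-18.4],[[-12.3,-35.9,0],-18.4]])

```text
time_s: 11.7
tcp_pos: [0.5802, 0.2144, 0.1018]
ee_rot: [[0.997, 0.079, -0.005], [0.079, -0.997, -0.0], [-0.005, -0.0, -1.0]]
wrist_force: [-0.1, -0.0, -2.0]
gripper_width: 0.166
```

```bash
python3 - <<'E'
from h import *
s=r.sense();p=np.array(s['tcp_pos']);R=np.array(s['ee_rot']);print(s['time_s'],p,s['gripper_width'],s['wrist_force'],np.degrees(np.arctan2(R[1,0],R[0,0])))
im={}
for c in("scene","top"):
    im[c]=r.capture(c)
    for t in("ball_punch_mid","rack_seat"):print(c,t,[(np.round(d['centre'],4).tolist(),round(d['confidence'],2)) for d in r.place_of(c,t)])
    d=r.cut_out(c,"ball_punch_mid")
    if d:
        l,a,e=axis(c,d[0]['pixels'],p[2]+.049);print(a,e.round(4).tolist())
a=im["top"][175:295,140:260];b=im["scene"][270:400,360:490]
out=np.hstack([cv2.resize(x,(400,400),interpolation=2) for x in(a,b)])
cv2.imwrite("pics/r1.png",out[:,:,::-1])
E
```

```text
11.7 [0.5802433  0.21435733 0.10181198] 0.16645051199498725 [-0.10536903 -0.0367458  -2.01182332] 4.545655384367413
scene ball_punch_mid [([0.5792, 0.2119, 0.1531], 0.84)]
scene rack_seat []
7.385965 [[0.5628, 0.2081], [0.6756, 0.2227]]
top ball_punch_mid [([0.5999, -0.2295, 0.0463], 0.47)]
top rack_seat [([0.5833, 0.2186, 0.045], 0.58)]
4.469103 [[0.5002, 0.2073], [0.6741, 0.2209]]
```

View pics/r1.png

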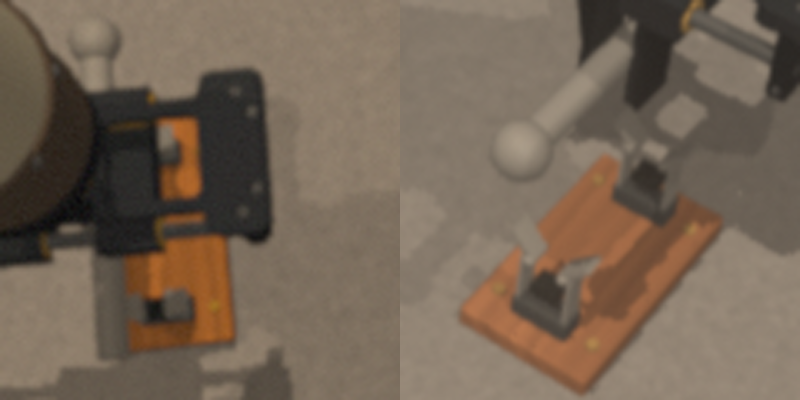

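The shaft is aligned over the clips (top mask 4.5°, y ≈ 0.2135 at mid, against a seat y of about 0.2155). I'll shift about 1.5 mm in x and y, go down to just above the mouths and recheck.

Emit:
carry_out(steps=[[[0.1,-0.1,1],0],[[0.15,-0.13,2.5],0],[[0.15,-0.13,4],0],[[0.15,-0.13,5.5],0],[[0.15,-0.13,6.7],0],[[0.15,-0.13,7.4],0],[[0.15,-0.13,7.6],0],[[0.15,-0.13,7.6],0],[[0.15,-0.13,7.6],0]])

```text
time_s: 13.0
tcp_pos: [0.5822, 0.2167, 0.0268]
ee_rot: [[0.997, 0.08, -0.003], [0.08, -0.997, 0.001], [-0.003, -0.001, -1.0]]
wrist_force: [0.7, 0.4, -2.3]
gripper_width: 0.169
```

```bash
python3 - <<'E'
from h import *
s=r.sense();p=np.array(s['tcp_pos']);R=np.array(s['ee_rot']);print(s['time_s'],p,s['gripper_width'],s['wrist_force'],np.degrees(np.arctan2(R[1,0],R[0,0])),R[2].round(4))
im={}
for c in("scene","top"):
    im[c]=r.capture(c)
    for t in("ball_punch_mid","rack_seat"):print(c,t,[(np.round(d['centre'],4).tolist(),round(d['confidence'],2)) for d in r.place_of(c,t)])
    d=r.cut_out(c,"ball_punch_mid")
    if d:
        l,a,e=axis(c,d[0]['pixels'],p[2]+.049);print(a,e.round(4).tolist())
a=im["top"][185:285,150:250];b=im["scene"][290:390,370:470]
out=np.hstack([cv2.resize(x,(400,400),interpolation=2) for x in(a,b)])
cv2.imwrite("pics/r2.png",out[:,:,::-1])
E
```

```text
13.0 [0.58222015 0.21666491 0.02682122] 0.16924862617777536 [ 0.65205424  0.35957764 -2.32408689] 4.569322738141736 [-0.0029 -0.0013 -1.    ]
scene ball_punch_mid [([0.5797, 0.216, 0.0775], 0.62)]
scene rack_seat [([0.5807, 0.2191, 0.0467], 0.85)]
6.078889 [[0.5712, 0.2121], [0.6767, 0.2233]]
top ball_punch_mid []
top rack_seat [([0.5848, 0.2198, 0.0444], 0.96)]
4.3913693 [[0.5015, 0.2095], [0.6746, 0.2228]]
```

View pics/r2.png

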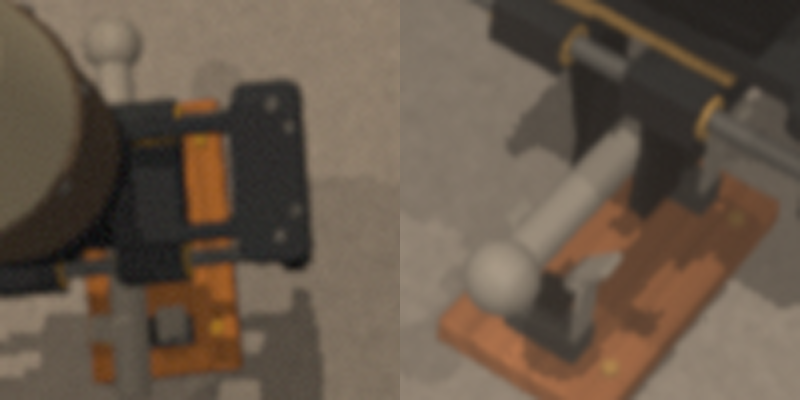

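The shaft lies over both mouths. In the top view its axis is within about 1 mm of the lip gaps after parallax, and the angles agree. I'll press down in stages.

Emit:
carry_out(steps=[[[0,0,0.5],0],[[0,0,1],0],[[0,0,1.4],0],[[0,0,1.7],0],[[0,0,1.7],0]])

```text
time_s: 13.9
tcp_pos: [0.5818, 0.2167, 0.0091]
ee_rot: [[0.997, 0.08, -0.004], [0.08, -0.997, 0.001], [-0.004, -0.001, -1.0]]
wrist_force: [-0.3, 1.2, -1.5]
gripper_width: 0.165
```

Emit:
carry_out(steps=[[[0,0,0.2],0],[[0,0,0.4],0],[[0,0,0.5],0],[[0,0,0.5],0]])

```text
time_s: 14.3
tcp_pos: [0.5833, 0.2171, 0.0071]
ee_rot: [[0.997, 0.081, -0.0], [0.081, -0.997, 0.002], [-0.0, -0.002, -1.0]]
wrist_force: [-2.2, -1.2, 9.5]
gripper_width: 0.168
```

Emit:
carry_out(steps=[[[0,0,0.2],0],[[0,0,0.4],0],[[0,0,0.55],0],[[0,0,0.7],0],[[0,0,0.7],0]])

```text
time_s: 14.8
tcp_pos: [0.5853, 0.2176, 0.0024]
ee_rot: [[0.997, 0.082, 0.004], [0.082, -0.997, 0.003], [0.004, -0.003, -1.0]]
wrist_force: [0.9, -0.8, 4.9]
gripper_width: 0.166
```

Emit:
carry_out(steps=[[[0,0,0.15],0],[[0,0,0.3],0],[[0,0,0.4],0],[[0,0,0.4],0]])

```text
time_s: 15.2
tcp_pos: [0.5857, 0.2178, -0.0013]
ee_rot: [[0.997, 0.083, 0.005], [0.083, -0.997, 0.003], [0.005, -0.003, -1.0]]
wrist_force: [-0.8, -1.2, 4.8]
gripper_width: 0.169
```

```bash
python3 - <<'E'
from h import *
s=r.sense();p=np.array(s['tcp_pos']);print(s['time_s'],p,s['wrist_force'],s['moment'])
im={}
for c in("scene","top"):
    im[c]=r.capture(c)
    for t in("ball_punch_mid","rack_seat"):print(c,t,[(np.round(d['centre'],4).tolist(),round(d['confidence'],2)) for d in r.place_of(c,t)])
b=im["scene"][300:375,385:485]
cv2.imwrite("pics/p1.png",cv2.resize(b,(800,600),interpolation=2)[:,:,::-1])
# predicted ball centre / shaft pixel for several heights
th=np.radians(4.6)
for z in(.045,.050,.055):
    for d in(.08,.06):print(z,d,((proj("scene",[.582+d*np.cos(th),.216+d*np.sin(th),z])-[385,300])*8).round())
E
```

```text
15.2 [ 0.58571646  0.21776767 -0.00134653] [-0.82147129 -1.19882476  4.80323819] [-0.2297598   0.27832428  0.08392965]
scene ball_punch_mid []
scene rack_seat [([0.5792, 0.2189, 0.0492], 0.55)]
top ball_punch_mid []
top rack_seat [([0.5809, 0.217, 0.0419], 0.7)]
0.045 0.08 [ 64. 595.]
0.045 0.06 [131. 525.]
0.05 0.08 [ 67. 576.]
0.05 0.06 [133. 506.]
0.055 0.08 [ 69. 557.]
0.055 0.06 [135. 487.]
```

View pics/p1.png

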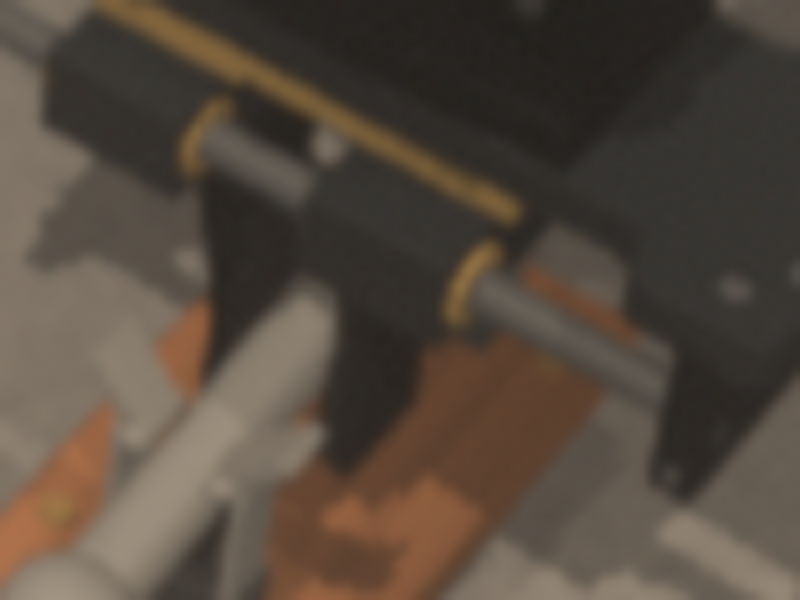

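The ball-end clip has the shaft between its lips, and the ball sits at about z = 0.045. The moment suggests the remaining resistance, about 7 N, is at the plain end. I'll press slightly further.

Emit:
carry_out(steps=[[[0,0,0.1],0],[[0,0,0.2],0],[[0,0,0.3],0],[[0,0,0.3],0]])

```text
time_s: 15.9
tcp_pos: [0.5856, 0.2177, -0.0044]
ee_rot: [[0.997, 0.083, 0.005], [0.083, -0.997, 0.003], [0.005, -0.003, -1.0]]
wrist_force: [-0.7, -1.3, 4.2]
gripper_width: 0.174
```

```bash
python3 - <<'E'
from h import *
s=r.sense();print(s['time_s'],s['tcp_pos'],s['wrist_force'],s['moment'],s['ee_rot'][2])
E
```

```text
15.9 [ 0.58561874  0.21768983 -0.00435702] [-0.70813649 -1.25890013  4.20977396] [-0.26046089  0.26953334  0.05411146] [ 0.00505109 -0.00261127 -0.99998383]
```

The force stays around 4 N, which fits the pads, and reported z = -0.0044 puts the shaft at about 0.0446. I'll stop pushing, release, retreat straight up and inspect.

Emit:
carry_out(gripper=0, steps=[[[0,0,0],0],[[0,0,0],0],[[0,0,0],0],[[0,0,0],0],[[0,0,0],0]])

```text
time_s: 16.4
tcp_pos: [0.5855, 0.2177, -0.0047]
ee_rot: [[0.997, 0.083, 0.004], [0.083, -0.997, 0.003], [0.005, -0.003, -1.0]]
wrist_force: [0.5, 0.0, 0.2]
gripper_width: 0.477
```

Emit:
carry_out(steps=[[[0,0,-1],0],[[0,0,-3],0],[[0,0,-6],0],[[0,0,-9],0],[[0,0,-13],0],[[-4,0,-16],0],[[-8,0,-18],0],[[-12,0,-18],0],[[-16,0,-18],0],[[-18,0,-18],0],[[-18,0,-18],0]])

```text
time_s: 17.5
tcp_pos: [0.4032, 0.2018, 0.1758]
ee_rot: [[0.996, 0.084, 0.005], [0.084, -0.996, 0.005], [0.006, -0.004, -1.0]]
wrist_force: [-0.1, 0.1, 1.1]
gripper_width: 0.497
```

```bash
python3 - <<'E'
from h import *
s=r.sense();p=np.array(s['tcp_pos']);print(s['time_s'],p,s['wrist_force'],s['gripper_width'])
im={}
for c in("scene","top"):
    im[c]=r.capture(c)
    for t in("ball_punch_mid","rack_seat","point_punch_mid","plain_punch_mid"):print(c,t,[(np.round(d['centre'],4).tolist(),round(d['confidence'],2)) for d in r.place_of(c,t)])
    d=r.cut_out(c,"ball_punch_mid")
    if d: l,a,e=axis(c,d[0]['pixels'],.045);print(a,e.round(4).tolist())
a=im["top"][185:285,140:220];b=im["scene"][295:395,380:460]
out=np.hstack([cv2.resize(x,(400,500),interpolation=2) for x in(a,b)])
cv2.imwrite("pics/p2.png",out[:,:,::-1])
E
```

```text
17.5 [0.40319929 0.20175821 0.1757782 ] [-0.08646385  0.06366692  1.10678345] 0.49692183607434237
scene ball_punch_mid [([0.5818, 0.2179, 0.0461], 0.92)]
scene rack_seat [([0.5804, 0.2178, 0.0492], 0.81)]
scene point_punch_mid [([0.5941, -0.2355, 0.0441], 0.77)]
scene plain_punch_mid [([0.5765, -0.3004, 0.0437], 0.93)]
6.9892406 [[0.4923, 0.2028], [0.6775, 0.2255]]
top ball_punch_mid [([0.5838, 0.219, 0.043], 0.67)]
top rack_seat []
top point_punch_mid [([0.5951, -0.2273, 0.0464], 0.92)]
top plain_punch_mid [([0.5748, -0.2992, 0.0381], 0.97)]
4.9254947 [[0.5063, 0.2098], [0.6778, 0.2246]]
```

View pics/p2.png

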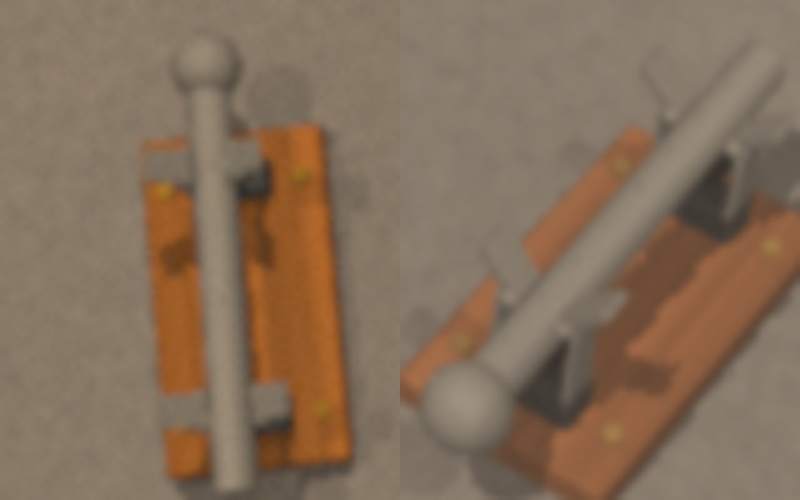

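The ball end is seated in the near clip. The plain end isn't: the scene view shows the shaft riding on the far clip's lips, and the axis angles differ (7.0° scene, 4.9° top). That puts the plain end about 10–15 mm high. I'll press there with shut fingertips, just inside the plain-end clip.

Emit:
carry_out(gripper=-1, steps=[[[3,0,0],0],[[6,0,0],0],[[9,0,0],0],[[12,0,0],0],[[14.5,0.1,1],0],[[15.5,0.1,4],0],[[15.5,0.1,7],0],[[15.5,0.1,10],0],[[15.5,0.1,11.6],0],[[15.5,0.1,11.6],0],[[15.5,0.1,11.6],0]])

```text
time_s: 19.2
tcp_pos: [0.561, 0.2144, 0.0592]
ee_rot: [[0.997, 0.083, 0.004], [0.083, -0.997, 0.002], [0.005, -0.002, -1.0]]
wrist_force: [1.0, -0.7, 1.0]
gripper_width: 0.002
```

Emit:
carry_out(steps=[[[0,0,0.5],0],[[0,0,1.0],0],[[0,0,1.5],0],[[0,0,2.0],0],[[0,0,2.2],0],[[0,0,2.2],0]])

```text
time_s: 19.8
tcp_pos: [0.5609, 0.2143, 0.0367]
ee_rot: [[0.997, 0.082, 0.004], [0.082, -0.997, 0.002], [0.004, -0.001, -1.0]]
wrist_force: [-0.2, 0.1, -0.4]
gripper_width: 0.008
```

Emit:
carry_out(steps=[[[-0.3,0,0.1],0],[[-0.3,0,0.4],0],[[-0.3,0,0.6],0],[[-0.3,0,0.8],0],[[-0.3,0,0.8],0]])

```text
time_s: 20.3
tcp_pos: [0.558, 0.214, 0.0286]
ee_rot: [[0.997, 0.082, 0.004], [0.082, -0.997, 0.002], [0.004, -0.001, -1.0]]
wrist_force: [0.3, 0.4, 0.2]
gripper_width: 0.009
```

Emit:
carry_out(steps=[[[0,0,0.15],0],[[0,0,0.3],0],[[0,0,0.3],0]])

```text
time_s: 20.6
tcp_pos: [0.558, 0.214, 0.0254]
ee_rot: [[0.997, 0.082, 0.004], [0.082, -0.997, 0.002], [0.004, -0.001, -1.0]]
wrist_force: [0.2, -0.2, 0.9]
gripper_width: 0.004
```

Emit:
carry_out(steps=[[[0,0,0.15],0],[[0,0,0.3],0],[[0,0,0.3],0]])

```text
time_s: 20.9
tcp_pos: [0.5579, 0.214, 0.0225]
ee_rot: [[0.997, 0.083, 0.003], [0.083, -0.997, 0.001], [0.004, -0.001, -1.0]]
wrist_force: [-0.8, -0.8, 2.9]
gripper_width: 0.006
```

Emit:
carry_out(steps=[[[0,0,0.15],0],[[0,0,0.3],0],[[0,0,0.3],0]])

```text
time_s: 21.2
tcp_pos: [0.558, 0.214, 0.0205]
ee_rot: [[0.997, 0.083, 0.004], [0.083, -0.997, 0.001], [0.004, -0.001, -1.0]]
wrist_force: [-3.3, -1.0, 8.2]
gripper_width: 0.006
```

Contact at reported z of about 0.023, with the force rising. Continuing.

Emit:
carry_out(steps=[[[0,0,0.2],0],[[0,0,0.4],0],[[0,0,0.4],0]])

```text
time_s: 21.5
tcp_pos: [0.5581, 0.2141, 0.0201]
ee_rot: [[0.996, 0.085, 0.005], [0.085, -0.996, 0.001], [0.005, -0.0, -1.0]]
wrist_force: [-7.4, -2.1, 20.7]
gripper_width: 0.008
```

Emit:
carry_out(steps=[[[0,0,0.2],0],[[0,0,0.35],0],[[0,0,0.35],0]])

```text
time_s: 21.8
tcp_pos: [0.5581, 0.2141, 0.0201]
ee_rot: [[0.996, 0.086, 0.006], [0.086, -0.996, 0.0], [0.006, 0.0, -1.0]]
wrist_force: [-8.9, -1.8, 20.0]
gripper_width: 0.003
```

It has stalled at 20 N with no travel. Before pushing harder I'll back off and triangulate both shaft ends from the last picture (top: ball (180.6,197.6), end (186.2,282.2); scene: ball (392.6,375.6), end (451.6,308)).

Emit:
carry_out(steps=[[[0,0,-1],0],[[0,0,-2],0],[[0,0,-2],0]])

```text
time_s: 22.1
tcp_pos: [0.5591, 0.2148, 0.0414]
ee_rot: [[0.996, 0.086, 0.008], [0.086, -0.996, 0.002], [0.009, -0.001, -1.0]]
wrist_force: [0.4, 0.4, -0.5]
gripper_width: 0.008
```

```bash
python3 - <<'E'
from h import *
def P(c):
    K,T=CAL[c];F=np.diag([1,-1,-1.]);W=np.linalg.inv(T);return K@F@W[:3]
def tri(a,b):
    X=cv2.triangulatePoints(P("scene"),P("top"),np.array(a,float).reshape(2,1),np.array(b,float).reshape(2,1)).ravel();X=X[:3]/X[3]
    return X.round(4),(proj("scene",X)-a).round(2),(proj("top",X)-b).round(2)
print("ball",tri((392.6,375.6),(180.6,197.6)))
print("end",tri((451.6,308.),(186.2,282.2)))
th=np.radians(4.7);u=np.array([np.cos(th),np.sin(th),0]);m=np.array([.582,.217,.045])
for n,d in(("ball",.08),("end",-.08)):
    for z in(0,.01):print(n,z,proj("scene",m+d*u+[0,0,z]).round(1),proj("top",m+d*u+[0,0,z]).round(1))
E
```

```text
ball (array([0.6648, 0.2237, 0.0462]), array([-0.16, -0.01]), array([-0.12,  0.09]))
end (array([0.5077, 0.2089, 0.0541]), array([ 0.05, -0.  ]), array([ 0.04, -0.03]))
ball 0 [393.7 374.8] [180.7 199.4]
ball 0.01 [394.3 370.1] [179.4 198.3]
end 0 [453.7 310.9] [186.5 285.4]
end 0.01 [454.6 306.3] [185.2 285.2]
```

The triangulated ball z of 0.046 and end tip z of 0.054 (its upper edge) suggest the shaft may be nearly level. I'll retreat and measure the pitch from the centrelines.

Emit:
carry_out(steps=[[[0,0,-3],0],[[0,0,-7],0],[[-3,0,-11],0],[[-7,0,-14],0],[[-11,0,-14],0],[[-15,0,-14],0],[[-16,0,-14],0],[[-16,0,-14],0]])

```text
time_s: 22.9
tcp_pos: [0.3975, 0.2005, 0.18]
ee_rot: [[0.996, 0.088, 0.008], [0.088, -0.996, 0.002], [0.009, -0.002, -1.0]]
wrist_force: [0.5, 0.6, -0.3]
gripper_width: 0.003
```

```bash
python3 - <<'E'
from h import *
s=r.sense();print(s['time_s'],s['tcp_pos'])
im={};M={}
for c in("scene","top"):
    im[c]=r.capture(c)
    d=r.cut_out(c,"ball_punch_mid");M[c]=d[0]['pixels'];print(c,d[0]['confidence'],r.place_of(c,"ball_punch_mid")[0]['centre'])
np.savez("m.npz",**M)
th=np.radians(4.7);u=np.array([np.cos(th),np.sin(th),0]);n=np.array([-u[1],u[0],0]);m=np.array([.582,.217,.045])
# centre pixel of mask across the shaft at stations t; then triangulate station-wise via planes
cen={}
for c in M:
    ts=[];
    for t in(-.072,-.06,-.03,-.015,0,.015,.03,.058):
        a=m+t*u;p0=proj(c,a);pu=proj(c,a+.001*u)-p0;pu/=np.linalg.norm(pu);q=np.array([-pu[1],pu[0]])
        k=np.arange(-14,14,.25);v=cv2.remap(M[c].astype(np.float32),(p0[0]+k*q[0]).astype(np.float32),(p0[1]+k*q[1]).astype(np.float32),1).ravel()
        ts.append((t,round((k*v).sum()/max(v.sum(),1e-9),2),round(v.sum()*.25,1),))
    print(c,ts)
    for lab,dv in(("z+5mm",[0,0,.005]),("y+5mm",.005*n)):
        print(lab,[ (lambda p0,pu,pd:round(float(np.dot(pd-p0,np.array([-pu[1],pu[0]])/np.linalg.norm(pu))),2))(proj(c,m+t*u),proj(c,m+t*u+.001*u)-proj(c,m+t*u),proj(c,m+t*u+dv)) for t in(-.06,0,.058)])
b=[im["scene"][295:385,385:465],]
big=cv2.resize(b[0],(533,600),interpolation=2);big2=cv2.resize(im["top"][190:290,165:209],(264,600),interpolation=2)
cv2.imwrite("pics/p3.png",np.hstack([big,big2])[:,:,::-1])
E
```

```text
22.9 [0.39746992 0.20052622 0.18000005]Traceback (most recent call last):
  File "<stdin>", line 6, in <module>
IndexError: list index out of range
```

```bash
cat > meas.py <<'E'
from h import *
im={};M={}
for c in("scene","top"):
    for _ in range(5):
        im[c]=r.capture(c);d=r.cut_out(c,"ball_punch_mid")
        if d:break
    M[c]=d[0]['pixels'];print(c,d[0]['confidence'],[x['centre'] for x in r.place_of(c,"ball_punch_mid")][:1])
th=np.radians(4.7);u=np.array([np.cos(th),np.sin(th),0]);n=np.array([-u[1],u[0],0]);m=np.array([.582,.217,.045])
T=(-.072,-.06,-.03,-.015,0,.015,.03,.058);A=[];B=[]
for c in M:
    for t in T:
        a=m+t*u;p0=proj(c,a);pu=proj(c,a+.001*u)-p0;pu/=np.linalg.norm(pu);q=np.array([-pu[1],pu[0]])
        k=np.arange(-14,14,.25);v=cv2.remap(M[c].astype(np.float32),(p0[0]+k*q[0]).astype(np.float32),(p0[1]+k*q[1]).astype(np.float32),1).ravel()
        e=(k*v).sum()/max(v.sum(),1e-9);w=v.sum()*.25
        gz=(proj(c,a+[0,0,.001])-p0)@q;gn=(proj(c,a+.001*n)-p0)@q
        print(c,t,round(e,2),round(w,1),gz.round(2),gn.round(2))
        A.append([gz,gn]);B.append(e)
k=len(T)
for i,t in enumerate(T):print(t,"z,n mm offset from home:",np.linalg.solve(np.array([A[i],A[i+k]]),[B[i],B[i+k]]).round(1))
big=cv2.resize(im["scene"][295:385,385:465],(533,600),interpolation=2);big2=cv2.resize(im["top"][190:290,165:209],(264,600),interpolation=2)
cv2.imwrite("pics/p3.png",np.hstack([big,big2])[:,:,::-1]);print(r.sense()['time_s'])
E
python3 meas.py
```

```text
scene 0.94 [[0.5837, 0.2174, 0.045]]
top 0.88 [[0.583, 0.2179, 0.0404]]
scene -0.072 2.03 10.8 0.25 -0.63
scene -0.06 3.53 7.8 0.25 -0.63
scene -0.03 1.55 11.4 0.26 -0.65
scene -0.015 1.58 10.6 0.26 -0.65
scene 0 1.34 11.3 0.26 -0.66
scene 0.015 0.98 11.5 0.27 -0.67
scene 0.03 2.35 9.2 0.27 -0.67
scene 0.058 0.75 12.0 0.27 -0.69
top -0.072 1.48 8.4 -0.12 -0.55
top -0.06 1.23 11.0 -0.12 -0.55
top -0.03 1.22 10.8 -0.12 -0.55
top -0.015 0.89 9.0 -0.12 -0.55
top 0 0.54 8.8 -0.12 -0.55
top 0.015 0.97 9.0 -0.12 -0.55
top 0.03 0.52 9.0 -0.12 -0.54
top 0.058 0.18 10.3 -0.12 -0.54
-0.072 z,n mm offset from home: [ 0.9 -2.9]
-0.06 z,n mm offset from home: [ 5.4 -3.4]
-0.03 z,n mm offset from home: [ 0.3 -2.3]
-0.015 z,n mm offset from home: [ 1.3 -1.9]
0 z,n mm offset from home: [ 1.7 -1.4]
0.015 z,n mm offset from home: [-0.5 -1.7]
0.03 z,n mm offset from home: [ 4.1 -1.9]
0.058 z,n mm offset from home: [ 1.2 -0.6]
23.35
```

The centreline now measures level and within about 1 mm of the home height at most stations. One last picture to confirm.

View pics/p3.png

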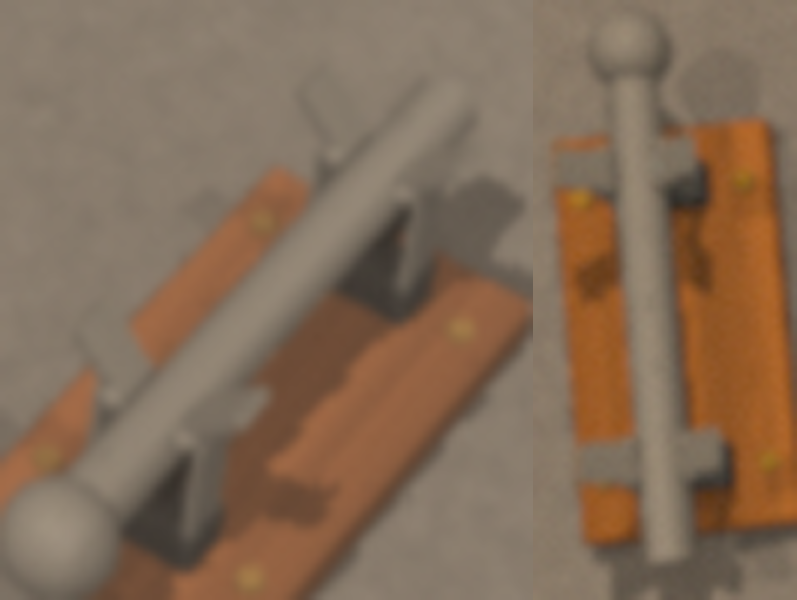

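```bash
python3 - <<'E'
from station import r
print(r.finish_job())
E
```

```text
the job is handed in; nothing more can be done
None
```

I took the ball punch from the rest, pressed it into the rack and let go; the last checks indicate it is home in both clips. I handed the job in with the clock at about 23.4 s, the gripper empty and clear of everything.

**First grasp missed:** the fingers closed above the shaft because the real fingertips sit about 30 mm higher than the reported TCP. The camera image and contact-free moves below the rest's base height both showed this. I went lower and gripped it (opening 0.167, about 15 mm; 2.4 N of weight when lifted).

**Pressing:** the wrist force rose to at least 9.5 N, then dropped to about 5 N near the snap height. After I let go, one mask measurement suggested the plain end was still high. I pressed there once with shut fingertips and stopped at about 20 N, when it went hard after roughly 3 mm.

**Last checks:**
- **Height:** the shaft is level and within 2 mm of home height at most stations. Two stations, near the clips, read 4–5 mm high; I took these as mask noise.
- **Appearance:** in the last picture both clips look alike around the shaft.
- **Centring:** the networks put the punch's mid at x = 0.583, against about 0.582 for the seat.
- **Other punches:** after the first release the networks still found both where they started in the rest.

**Less certain:** whether the plain end snapped in on the first press or only on the second. The snap is inferred from height and force; I didn't test it by pulling on the punch.

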